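# Uncover the V-block and press a tube into it for tacking

### The arm

A 7-joint arm with a two-finger parallel gripper is mounted at the origin on the work surface. World frame = base frame: x ahead of the robot, y to its left, z up, the work surface at z = 0. Lengths are in m, angles in rad, forces in N, time in s.
With the tool pointing down it reaches from about 0.35 to 0.9 m from the base axis. Payload 8.1 kg.
Tool frame: the origin (TCP) lies on the front face of the gripper's body, between the roots of the fingers; the fingertips stand 73 mm ahead of it and the grasp point (between the pads) lies 54 mm ahead of it; z points along the fingers, y is the line along which they close (so a half turn about z gives the same grasp; the last joint's range is limited). The gripper opens to 85 mm and grips with 20 to 120 N. Pads are 22 mm wide; open, the fingers measure 114 mm over their backs; the gripper's body (76 mm by 85 mm) begins 54 mm behind the grasp point. The pads swing forward as they close: fully open they stand 13 mm farther back than shut.
Start: joints at [1.199, 0.434, 0.025, 1.573, -0.012, 1.134, -0.075], TCP at [0.166, -0.603, 0.304] pointing down, gripper open.
Joint ranges: [-2.62, 2.62], [-0.44, 2.09], [-1.27, 1.32], [0.08, 2.57], [-1.32, 4.46], [0.12, 2], [-2.74, 2.74]. Speed limits (rad/s): [2.22, 2.22, 3.01, 3.01, 3.14, 3.14, 3.14].

### API

Orientations are given as [roll, pitch, yaw] about the fixed x, y, z axes, in that order (R = Rz(yaw) Ry(pitch) Rx(roll)).
In Python, from workcell import observe, cams, manip gives the robot as it stands.
- The arm moves only by the shell command python3 -m inch 'ROWS'. ROWS is JSON, a list of rows, each a list of 7 numbers: the opening, from 0 (shut) to 1 (fully open), then the shift along the tool's x, y, z in mm, then the turn, a rotation vector about the tool's x, y, z in degrees. In form: [[grip, x, y, z, rx, ry, rz], ...]. A call has 1 to 20 rows; each row is the pose to reach, as a shift and turn from the pose commanded when the call began, along the tool's axes at that moment; what a row does not reach only later rows make up. A row lasts 1/8 s, in which the tool goes at most 62.5 mm and 10.7 degrees, less where a joint would pass 70% of its speed; a pose out of reach is approached as far as the arm can. A call with a gripper value outside its range is refused whole. The fingers move at their own pace and stop on an object; the grip force is fixed at half the most. Time passes only in rows, so rows that repeat a pose let the fingers close. It gives the time, the measured TCP pose, the force, the opening and the grip force at its end, in the units of the state.
- observe(): the state, without advancing time (a new reading comes with each control period).
- cams.get_image(name): name is "side" or "top" or "wrist"; returns a dict with "frame" (420x560x3 uint8, blue, green, red), "range_z" (420x560 float32, m along the optical axis (not along the pixel's ray), 0 where there is no reading), "intrinsics" (3x3 intrinsics, pixels), "world_from_camera" (4x4, takes a point from camera to world coordinates). Camera axes: x right, y down, z forward; pixel columns grow to the right and rows downward; lengths in m; the calibration is good to about 2 mm. A picture is of the moment at which its call begins.
- manip.hand_in(): hands the job in; it is judged then, once.
The state is a dict: "clock": time; "joint_positions": joint angles; "qd": joint speeds; "joint_efforts": joint torques, N m; "tcp_pos": TCP position; "eef_rot": TCP orientation; "contact_force": force on the tool from outside, world axes, zero at the start; "torque": the same for the moment, N m; "finger_gap": finger opening in m; "finger_force": force on a finger pad.
Only numpy, scipy, OpenCV 4.12 (cv2) and the standard library are available. Lean on these libraries where they do the work, as an engineer would, in place of code of your own. Each camera call takes 0.05 s, during which the arm holds its last target. There are 200 camera calls.

### The job

Take the spatter cover off the V-block and hang it by its loop handle on the hook of the stand. Then lay the steel tube in the V-block, lined up with the V and centred along it, and press it down firmly (about 10 N) so that it bears on both faces of the V. Finish while still holding the tube pressed there (do not let go or back away), with the cover hanging freely on the hook; leave the pliers, tray, hammer and can where they are.

Things in the scene. Friction and masses are not known exactly. Their poses are not given: they have to be found in the camera images.
- vblock: Dark steel V-block fixed to the bench, 76 mm wide (x), 80 mm long (y), 44 mm high. Origin at the centre of its underside, z up. A 90 degree V runs along its y axis, symmetric about its middle; apex line 22 mm above the bench, mouth 44 mm wide at the top, two flat lands 16 mm wide beside it. Covered at the start.
- vface_right: The V's ground face on the block's +x side, sloping 45 degrees, 80 mm long, 31 mm from apex to mouth; fixed in the block. Frame as the V-block's.
- vface_left: The V's ground face on the block's -x side, the mirror image. Frame as the V-block's.
- v_seat (a point): Where the tube's centre lies when it is fully seated and centred: above the middle of the V, 55.9 mm above the bench (so the top of the seated tube is 79.9 mm above the bench). Axes as the V-block's.
- cover: Loose spatter cover (about 180 g) resting on the V-block's top: aluminium plate 88 mm (x) by 92 mm (y) by 3 mm with a rim that hangs 12 mm down around the block with 3 to 5 mm play, and a round-bar loop handle on top. Origin at the centre of the plate's underside (44 mm above the bench at the start), z up; the handle stands in its y-z plane. Same both ways round.
- cover_bar (a point): Middle of the handle's top bar: bar 10 mm thick, along the cover's y, axis 63 mm above the plate's underside; its legs are 84 mm apart (centre to centre), so about 74 mm of free bar. The gap under the bar is 55 mm high.
- hook: Fixed hook stand on the bench. Origin on the bench straight below the hook seat. A base plate 140 x 100 mm, 12 mm thick (x from -30 to +110 mm), a post 16 mm thick and 204 mm high at x = +85 mm, and from its top a level rod 8 mm thick that points along the stand's -x. The rod's end turns up: tip at x = -32 mm, its top 220 mm above the bench. A bar can hang on the level rod from x = -20 to +75 mm.
- hook_seat (a point): Top of the level rod of the hook, 204 mm above the bench, straight above the stand's origin: the best place for the handle's bar to hang, across the rod. Axes as the stand's: the rod's free end is towards -x.
- tube: Loose plain steel tube, 48 mm outside diameter, 110 mm long, 0.2 to 0.33 kg, lying on the chock board. Origin at its centre, on its axis; its own y is the tube's axis (x and z may be rolled any way).
- rest: Fixed plywood chock board 100 mm (x) by 150 mm (y), 8 mm thick, with two 6 mm high ribs along y at 21 mm either side of the middle, between which the tube lies (tube axis 32 mm above the bench). Origin at the centre of its underside.
- pliers: Bystander: loose pliers with orange grips, 185 mm long, lying flat. Origin near the middle.
- tray: Bystander: loose shallow metal tray 130 x 160 x 22 mm with a few thin rods. Origin at the centre of its underside.
- hammer: Bystander: loose hammer lying flat.
- can: Bystander: loose blue can, 52 mm across, 150 mm tall. Origin at the centre of its underside.
There are look-alikes about, which are no part of the job. Of the things shaped like the cover, the aluminium one is meant.

How it is judged:
On the way:
1. the cover hangs freely on the hook (contact force between cover and hook above 0.5 N and contact force between cover and the arm below 0.1 N and contact force between cover and the fingers below 0.1 N and z of cover_bar in the frame of hook_seat above -0.005 m and x of cover_bar in the frame of hook_seat between -0.03 and 0.08 m), for 0.2 s.
At the end, for the whole second after the job is handed in: Tube still, within 3 mm of its seat across and in height, 12 mm along the V and 0.04 rad of its direction; the fingers press it (over 3 N) so that each V face carries over 4 N (weight alone: 1.4 to 2.3 N); the cover hangs by its handle on the hook, untouched (all of step 1 and x of tube in the frame of v_seat between -0.003 and 0.003 m and y of tube in the frame of v_seat between -0.012 and 0.012 m and z of tube in the frame of v_seat between -0.003 and 0.003 m and angle between the y axis of tube and the y axis of vblock, either way round below 0.04 rad and contact force between tube and vface_right above 4 N and contact force between tube and vface_left above 4 N and contact force between the fingers and tube above 3 N and linear speed of tube below 0.02 m/s); the arm keeps its last pose, push and grip.
It fails at once if the pliers are disturbed (moved over 30 mm) (distance of pliers from where it was at the start of the episode above 0.03 m).
It fails at once if the tray is disturbed (moved over 30 mm) (distance of tray from where it was at the start of the episode above 0.03 m).
It fails at once if the hammer is disturbed (moved over 30 mm) (distance of hammer from where it was at the start of the episode above 0.03 m).
It fails at once if the can is disturbed (moved over 30 mm) (distance of can from where it was at the start of the episode above 0.03 m).
It also fails if it takes over 64 s, if anything falls off the work surface, if the arm or the gripper's body presses on something with over 40 N, if the wrist force passes 120 N, or if a joint passes its speed limit or range.

## Working session

There is one attempt and no reset: what is moved stays moved. The work goes in short steps, Python scripts to look and compute and a shell command to move; the robot and the scene stay as the last step left them, time stands still between calls to the robot, and variables do not carry over. Pictures are saved under pics/ and viewed, at most 13 in all, crops included, and the job is handed in when it is done.

```bash
ls; mkdir -p pics
python3 - <<'E'
from workcell import observe, cams, manip
import cv2,numpy as np,pickle
print(observe())
for n in ("side","top","wrist"):
    d=cams.get_image(n); pickle.dump(d,open(f"pics/{n}0.pkl","wb")); cv2.imwrite(f"pics/{n}0.png",d["frame"])
    print(n,d["intrinsics"].round(1).tolist(),d["world_from_camera"].round(3).tolist(),(d["range_z"]>0).mean())
E
```

```text
pics
{'clock': 0.0, 'joint_positions': array([ 1.1993848 ,  0.43521262,  0.02496481,  1.57410452, -0.01161007,
        1.13399099, -0.07509323]), 'qd': array([ 0.00073225,  0.00013166,  0.00029344, -0.00010964,  0.00089539,
       -0.00068933,  0.00109734]), 'joint_efforts': array([-5.91437893e-04, -6.70482802e+01,  1.02497589e+00, -3.16217172e+01,
        1.56045298e-02,  1.24147764e-02, -1.16368406e-05]), 'tcp_pos': array([ 0.16584854, -0.60218552,  0.30312934]), 'eef_rot': array([-3.14002761e+00,  1.29913462e-04,  2.68751653e-01]), 'contact_force': array([0.35303946, 0.5848621 , 0.68287658]), 'torque': array([ 0.01586433, -0.04126262,  0.0268106 ]), 'finger_force': 0.0, 'finger_gap': 0.08523239084321832}
side [[454.6, 0.0, 279.3], [0.0, 454.6, 211.6], [0.0, 0.0, 1.0]] [[-0.954, -0.192, 0.23, 0.332], [-0.299, 0.58, -0.757, 0.774], [0.012, -0.791, -0.611, 0.759], [0.0, 0.0, 0.0, 1.0]] 0.996062925170068
top [[502.7, 0.0, 284.4], [0.0, 502.7, 208.6], [0.0, 0.0, 1.0]] [[0.014, -0.997, 0.07, 0.478], [-1.0, -0.015, -0.007, 0.007], [0.008, -0.07, -0.998, 1.386], [0.0, 0.0, 0.0, 1.0]] 0.9959566326530612
wrist [[353.9, 0.0, 276.3], [0.0, 353.9, 210.4], [0.0, 0.0, 1.0]] [[0.265, -0.913, -0.309, 0.243], [-0.964, -0.251, -0.085, -0.582], [0.0, 0.321, -0.947, 0.374], [0.0, 0.0, 0.0, 1.0]] 0.9959353741496598
```

View pics/top0.png

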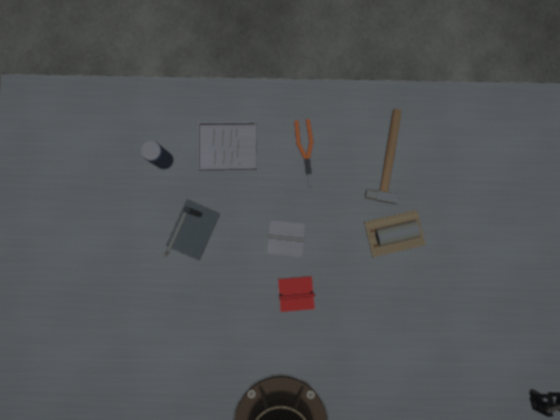

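View pics/side0.png

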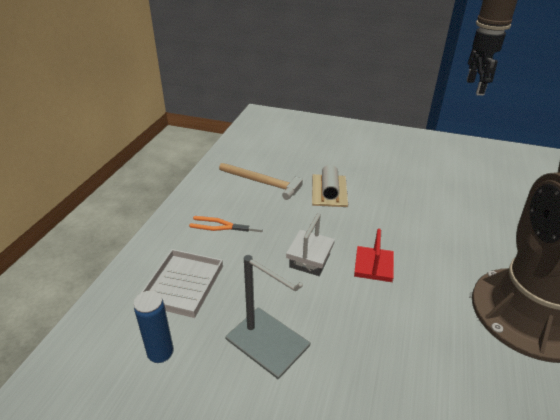

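Top view: the arm is at the bottom and the red cover at (296,294), with the aluminium cover on the dark block at (286,238). The tube is on its board at (398,233), and the hook stand at (192,230) with its rod end near (167,252). Only the two covers could be confused: red (296,294) and aluminium (286,238). The aluminium one is meant, so I'll check it in an enlarged crop.

Run:
```python
import pickle,cv2,numpy as np
t=pickle.load(open("pics/top0.pkl","rb"))["frame"];s=pickle.load(open("pics/side0.pkl","rb"))["frame"]
def c(f,x,y,w,h,k): return cv2.resize(f[y:y+h,x:x+w],None,fx=k,fy=k,interpolation=cv2.INTER_CUBIC)
b=lambda f:np.clip(f*1.6,0,255).astype(np.uint8)
A=np.hstack([c(b(t),155,190,80,75,4),c(b(t),260,205,60,75,4),c(b(t),360,205,60,75,4)])
B=np.hstack([c(s,220,190,120,90,3),c(s,300,150,120,90,3)]);B=cv2.copyMakeBorder(B,0,0,0,A.shape[1]-B.shape[1],cv2.BORDER_CONSTANT)
cv2.imwrite("pics/crop1.png",np.vstack([A,B]));print(np.vstack([A,B]).shape)
```

```text
(570, 800, 3)
```

View pics/crop1.png

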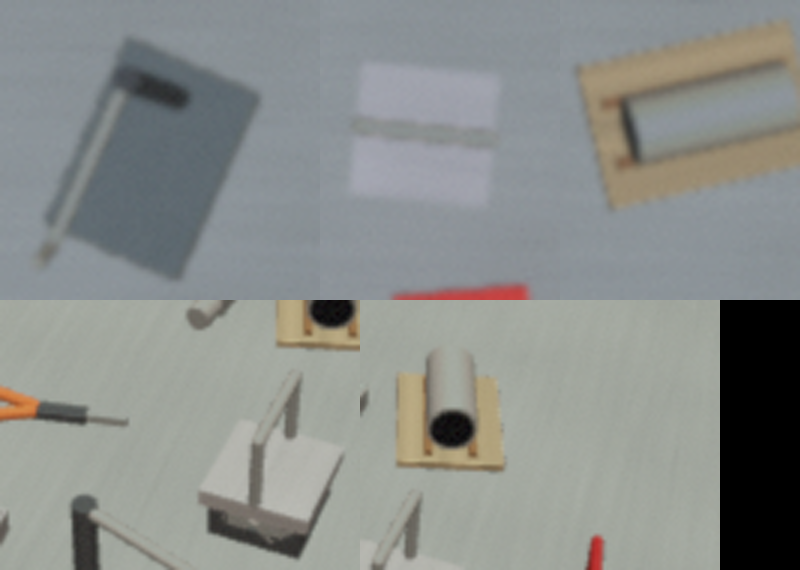

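The crop confirms it: a bright aluminium plate with a loop handle on the dark block, and the bar running from top-view (269,236) to (304,240). Next, metric poses from both cameras.

```bash
cat > h.py <<'E'
import pickle,cv2,numpy as np
def cloud(d):
    z=d["range_z"];K=d["intrinsics"];v,u=np.indices(z.shape)
    P=np.stack([(u-K[0,2])/K[0,0]*z,(v-K[1,2])/K[1,1]*z,z],-1)
    T=d["world_from_camera"];return P@T[:3,:3].T+T[:3,3]
def at(d,u,v,h):
    "pixel ray meets height h"
    K=d["intrinsics"];T=d["world_from_camera"]
    r=T[:3,:3]@np.array([(u-K[0,2])/K[0,0],(v-K[1,2])/K[1,1],1]);o=T[:3,3]
    return o+r*(h-o[2])/r[2]
def tri(d1,p1,d2,p2):
    A=[];b=[]
    for d,(u,v) in((d1,p1),(d2,p2)):
        K=d["intrinsics"];T=d["world_from_camera"];r=T[:3,:3]@np.array([(u-K[0,2])/K[0,0],(v-K[1,2])/K[1,1],1]);r/=np.linalg.norm(r)
        M=np.eye(3)-np.outer(r,r);A.append(M);b.append(M@T[:3,3])
    return np.linalg.solve(sum(A),sum(b))
def box(P,x,y,z):
    m=(P[...,0]>x[0])&(P[...,0]<x[1])&(P[...,1]>y[0])&(P[...,1]<y[1])&(P[...,2]>z[0])&(P[...,2]<z[1]);return P[m]
def desc(n,p):
    if len(p)<5: print(n,len(p));return
    q=p[:,:2].astype(np.float32);(c,s,a)=cv2.minAreaRect(q)
    w=np.linalg.svd(q-q.mean(0),full_matrices=False)[2][0]
    print(n,len(p),"mean",p.mean(0).round(4),"rect",np.round(c,4),np.round(s,4),round(a,1),"pca",round(np.degrees(np.arctan2(w[1],w[0])),1),"z",p[:,2].min().round(4),p[:,2].max().round(4))
E
python3 - <<'E'
from h import *
D={n:pickle.load(open(f"pics/{n}0.pkl","rb")) for n in("top","side")}
for n,d in D.items():
    P=cloud(d);print(n)
    if n=="top":
        for u,v in((286,238),(286,228),(286,250),(398,233),(192,230),(178,232),(240,240)):print((u,v),P[v,u].round(3))
    c=at(D["top"],286,238,.1);
    X=(c[0]-.08,c[0]+.06);Y=(c[1]-.07,c[1]+.07)
    desc("bar",box(P,X,Y,(.09,.13)));desc("plate",box(P,X,Y,(.04,.055)))
    c=at(D["top"],398,233,.05)
    desc("tube",box(P,(c[0]-.07,c[0]+.07),(c[1]-.09,c[1]+.09),(.03,.07)))
    desc("tubetop",box(P,(c[0]-.07,c[0]+.07),(c[1]-.09,c[1]+.09),(.051,.07)))
    desc("board",box(P,(c[0]-.1,c[0]+.1),(c[1]-.11,c[1]+.11),(.005,.011)))
    c=at(D["top"],192,230,.1);X=(c[0]-.12,c[0]+.12);Y=(c[1]-.12,c[1]+.12)
    desc("rod",box(P,X,Y,(.185,.24)));desc("tip",box(P,X,Y,(.209,.24)));desc("base",box(P,X,Y,(.008,.016)))
t,s=D["top"],D["side"]
print("bar ends tri",tri(t,(268.7,236.3),s,(318,217)),tri(t,(304,239.8),s,(306,237)))
print("hook tip tri",tri(t,(165.5,254),s,(300,284)))
E
```

```text
top
(286, 238) [ 0.494 -0.007  0.11 ]
(286, 228) [ 0.521 -0.007  0.049]
(286, 250) [ 0.463 -0.008  0.048]
(398, 233) [ 0.512 -0.303  0.058]
(192, 230) [0.513 0.249 0.012]
(178, 232) [0.507 0.287 0.012]
(240, 240) [0.488 0.119 0.   ]
bar 144 mean [ 0.4945 -0.0065  0.11  ] rect [ 0.4946 -0.0065] [0.0921 0.0099] 85.1 pca -94.8 z 0.1036 0.1169
plate 989 mean [ 0.4947 -0.0065  0.0463] rect [ 0.4947 -0.0065] [0.0917 0.088 ] 85.2 pca 173.6 z 0.04 0.0538
tube 756 mean [ 0.5134 -0.304   0.0498] rect [ 0.5133 -0.3056] [0.0479 0.1125] 13.7 pca 104.1 z 0.0306 0.0632
tubetop 384 mean [ 0.5132 -0.3065  0.0545] rect [ 0.5138 -0.306 ] [0.0356 0.1114] 14.2 pca 104.4 z 0.051 0.0632
board 895 mean [ 0.5121 -0.3019  0.0075] rect [ 0.5099 -0.3056] [0.2172 0.1939] 89.9 pca 104.5 z 0.005 0.011
rod 214 mean [0.5096 0.2498 0.2035] rect [0.5043 0.2496] [0.0169 0.1275] 69.8 pca 157.2 z 0.1867 0.2213
tip 19 mean [0.4519 0.2736 0.2157] rect [0.4543 0.2717] [0.0068 0.0199] 46.5 pca 145.4 z 0.2096 0.2213
base 1335 mean [0.5115 0.2434 0.0116] rect [0.5387 0.243 ] [0.1854 0.1984] 39.5 pca 156.0 z 0.008 0.016
side
ba
[... 286 characters left out ...]
1199] 14.4 pca 104.5 z 0.0301 0.059
tubetop 219 mean [ 0.5102 -0.3025  0.0543] rect [ 0.5107 -0.3069] [0.0309 0.1147] 12.8 pca 103.4 z 0.051 0.059
board 590 mean [ 0.5112 -0.2889  0.0078] rect [ 0.5416 -0.3015] [0.1651 0.1578] 10.9 pca 108.4 z 0.005 0.011
rod 388 mean [0.5089 0.2509 0.2023] rect [0.504  0.2535] [0.0163 0.1301] 65.4 pca 157.7 z 0.1856 0.2209
tip 33 mean [0.4485 0.2757 0.2152] rect [0.4487 0.2757] [0.01   0.0074] 11.4 pca -10.2 z 0.2092 0.2209
base 2888 mean [0.5093 0.2524 0.0115] rect [0.5134 0.2475] [0.1014 0.1411] 67.1 pca 160.5 z 0.008 0.016
bar ends tri [0.48466669 0.0339423  0.16684669] [ 0.50226877 -0.05320633  0.03214538]
hook tip tri [0.44970455 0.27276013 0.21473512]
```

```bash
cat > go.py <<'E'
import sys,numpy as np
from scipy.spatial.transform import Rotation as R
from workcell import observe
def rel(p,yaw):
    s=observe();r0=R.from_euler('xyz',s["eef_rot"]);r1=R.from_euler('xyz',[np.pi,0,np.radians(yaw)])
    print("at",s["tcp_pos"].round(4),np.degrees(s["eef_rot"]).round(1),"F",s["contact_force"].round(1),"gap",round(s["finger_gap"],4),"t",round(s["clock"],2))
    print("shift mm",(r0.inv().apply(np.array(p)-s["tcp_pos"])*1000).round(1),"turn deg",np.degrees((r0.inv()*r1).as_rotvec()).round(1))
if __name__=="__main__":
    a=list(map(float,sys.argv[1:])); rel(a[:3],a[3])
E
python3 go.py 0.4917 -0.027 0.25 85
```

```text
at [ 0.1659 -0.6023  0.3033] [-179.9    0.    15.4] F [0.1 0.4 0.2] gap 0.0854 t 0.15
shift mm [ 466.9 -468.1   53.8] turn deg [ -0.1  -0.  -69.6]
```

```bash
python3 -m inch '[[1,467,-468,53,0,0,-69.6],[1,467,-468,53,0,0,-69.6],[1,467,-468,53,0,0,-69.6],[1,467,-468,53,0,0,-69.6],[1,467,-468,53,0,0,-69.6],[1,467,-468,53,0,0,-69.6],[1,467,-468,53,0,0,-69.6],[1,467,-468,53,0,0,-69.6],[1,467,-468,53,0,0,-69.6],[1,467,-468,53,0,0,-69.6],[1,467,-468,53,0,0,-69.6],[1,467,-468,53,0,0,-69.6],[1,467,-468,53,0,0,-69.6],[1,467,-468,53,0,0,-69.6],[1,467,-468,53,0,0,-69.6],[1,467,-468,53,0,0,-69.6]]'; python3 go.py 0.4917 -0.027 0.163 85
python3 - <<'E'
from h import *
from workcell import cams
d=cams.get_image("wrist");pickle.dump(d,open("pics/w1.pkl","wb"));cv2.imwrite("pics/w1.png",d["frame"])
P=cloud(d);X=(.43,.56);Y=(-.07,.07)
desc("bar",box(P,X,Y,(.095,.125)));desc("plate",box(P,X,Y,(.04,.055)))
E
```

```text
clock: 2.15
tcp_pos: [0.4918, -0.028, 0.251]
eef_rot: [3.141, 0.0, 1.482]
contact_force: [0.2, -0.1, -0.3]
finger_gap: 0.0855
finger_force: 0.0
at [ 0.4918 -0.028   0.251 ] [180.    0.   84.9] F [ 0.2 -0.1 -0.3] gap 0.0855 t 2.15
shift mm [ 1.  -0.2 88. ] turn deg [ 0.   0.  -0.1]
bar 2285 mean [ 0.4919 -0.004   0.1115] rect [ 0.4916 -0.0082] [0.0931 0.01  ] 85.3 pca -95.1 z 0.0953 0.1144
plate 10978 mean [ 0.4918 -0.0061  0.0477] rect [ 0.4915 -0.0084] [0.0931 0.0883] 85.0 pca 172.4 z 0.045 0.0545
```

View pics/w1.png

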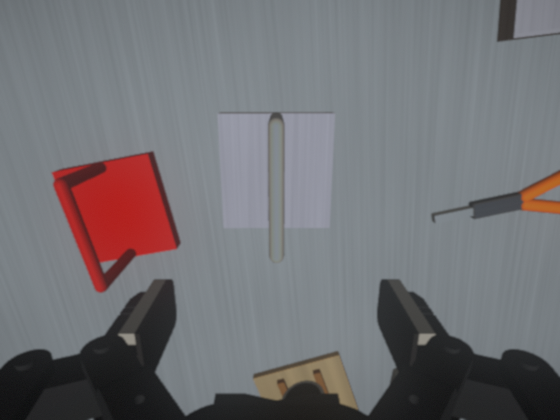

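Wrist view: the aluminium cover's bar runs from (276,118) to (277,258), midway between the fingers at columns 165 and 385, and the red one is off to the left. The measured bar, at (0.4916,-0.008) and 0.112 top, agrees with the other two cameras, so I'm going down to grip it.

```bash
python3 -m inch '[[1,-1,-1,40,0,0,0],[1,-1,-1,70,0,0,0],[1,-1,-1,88,0,0,0],[1,-1,-1,88,0,0,0],[0,-1,-1,88,0,0,0],[0,-1,-1,88,0,0,0],[0,-1,-1,88,0,0,0],[0,-1,-1,88,0,0,0],[0,-1,-1,88,0,0,0],[0,-1,-1,88,0,0,0],[0,-1,-1,88,0,0,0],[0,-1,-1,88,0,0,0]]'; python3 go.py 0.4917 -0.029 0.30 85
```

```text
clock: 3.7
tcp_pos: [0.4913, -0.0284, 0.1631]
eef_rot: [3.141, 0.0, 1.483]
contact_force: [1.5, -1.3, 3.6]
finger_gap: 0.0079
finger_force: 58.7
at [ 0.4913 -0.0284  0.1631] [179.9   0.   85. ] F [ 1.5 -1.3  3.6] gap 0.0079 t 3.7
shift mm [  -0.6    0.6 -136.9] turn deg [ 0.1  0.  -0. ]
```

```bash
python3 -m inch '[[0,0,0,-15,0,0,0],[0,0,0,-40,0,0,0],[0,0,0,-80,0,0,0],[0,0,0,-120,0,0,0],[0,0,0,-135,0,0,0],[0,0,0,-135,0,0,0],[0,0,0,-135,0,0,0]]'
python3 - <<'E'
from h import *
from workcell import cams
for n in("top","side","wrist"):
    d=cams.get_image(n);pickle.dump(d,open(f"pics/{n}2.pkl","wb"));P=cloud(d)
    if n!="wrist":
        desc("block top "+n,box(P,(.43,.56),(-.07,.07),(.036,.05)))
    desc("block all",box(P,(.43,.56),(-.07,.07),(.015,.05)))
    desc("cover "+n,box(P,(.4,.6),(-.09,.09),(.165,.195)));
w=pickle.load(open("pics/wrist2.pkl","rb"))["frame"];s=pickle.load(open("pics/side2.pkl","rb"))["frame"]
cv2.imwrite("pics/c2.png",np.hstack([cv2.resize(s[120:320,220:420],(400,400)),cv2.resize(w,(400,300))[:300].repeat(1,0) if 0 else cv2.copyMakeBorder(cv2.resize(w,(400,300)),0,100,0,0,cv2.BORDER_CONSTANT)]))
E
python3 go.py 0.36 0.15 0.30 67
```

```text
clock: 4.58
tcp_pos: [0.49, -0.0284, 0.2965]
eef_rot: [-3.139, 0.0, 1.483]
contact_force: [0.7, -0.6, -1.3]
finger_gap: 0.0079
finger_force: 58.8
block top top 0
block all 0
cover top 64 mean [0.4677 0.036  0.1797] rect [0.4697 0.0379] [0.0393 0.0136] 12.0 pca -174.6 z 0.1744 0.1845
block top side 526 mean [ 0.4919 -0.0025  0.0422] rect [ 0.4918 -0.0065] [0.0859 0.0764] 85.8 pca 169.7 z 0.036 0.0473
block all 1045 mean [0.4912 0.0029 0.0345] rect [ 0.492  -0.0065] [0.0862 0.0775] 85.5 pca 79.6 z 0.015 0.0473
cover side 1217 mean [0.488  0.0016 0.1785] rect [ 0.4909 -0.0078] [0.097  0.0895] 85.4 pca 69.4 z 0.1651 0.195
block all 681 mean [0.4947 0.0301 0.0367] rect [0.4946 0.0293] [0.0067 0.0755] 85.0 pca -5.0 z 0.0221 0.0466
cover wrist 20894 mean [ 0.4905 -0.0031  0.1808] rect [ 0.4899 -0.0086] [0.0934 0.0885] 85.0 pca -4.3 z 0.1666 0.1949
at [ 0.4903 -0.0283  0.2967] [-179.9   -0.    85. ] F [ 0.1 -0.8 -1.8] gap 0.0079 t 4.72
shift mm [ 166.3 -145.3   -3. ] turn deg [-0.1  0.  18. ]
```

View pics/c2.png

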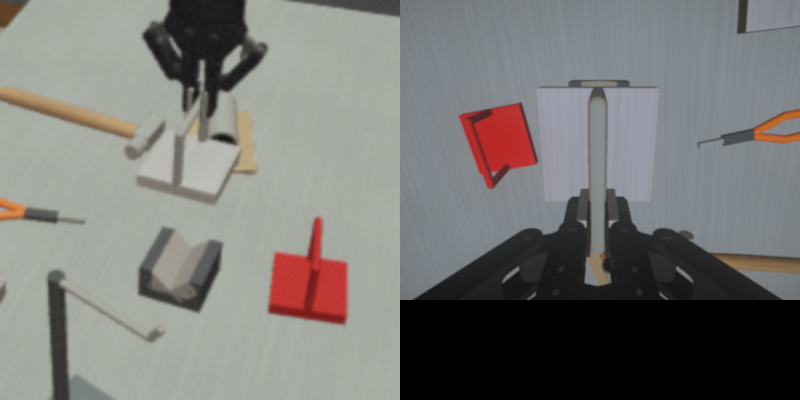

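The cover is gripped level and off-centre, and the block's V is exposed (block centre about (0.492,-0.0065), axis 85°). Now the waypoints to the hook's free end.

```bash
for p in "0.35 0.19 0.30 67" "0.382 0.280 0.297 67"; do python3 go.py $p|tail -1; done
python3 - <<'E'
from h import *
for n in("top","side"):
    d=pickle.load(open(f"pics/{n}2.pkl","rb"));P=cloud(d)
    p=box(P,(.4,.6),(.17,.32),(.192,.208));desc("rod",p)
    q=p[(p[:,0]<.54)];desc("rod only",q)
    desc("tip",box(P,(.4,.6),(.17,.32),(.210,.24)))
E
```

```text
shift mm [ 205.3 -158.8   -3. ] turn deg [-0.1  0.  18. ]
shift mm [ 297.7 -134.7   -0. ] turn deg [-0.1  0.  18. ]
rod 192 mean [0.5148 0.2477 0.2026] rect [0.5089 0.2486] [0.0151 0.1182] 69.1 pca 157.4 z 0.1942 0.2078
rod only 133 mean [0.4975 0.2549 0.2026] rect [0.4974 0.2553] [0.0088 0.0917] 67.3 pca 157.5 z 0.1956 0.2078
tip 16 mean [0.4511 0.2747 0.2168] rect [0.4515 0.2751] [0.0091 0.006 ] 0.6 pca 170.3 z 0.2112 0.2232
rod 332 mean [0.5124 0.2494 0.2019] rect [0.5071 0.2525] [0.0161 0.1219] 65.2 pca 157.5 z 0.192 0.2071
rod only 233 mean [0.4953 0.2563 0.2022] rect [0.4951 0.2549] [0.0087 0.098 ] 67.0 pca 156.9 z 0.1964 0.2071
tip 29 mean [0.4479 0.2759 0.216 ] rect [0.4479 0.2753] [0.0081 0.0076] 16.0 pca 178.4 z 0.2102 0.2205
```

```bash
python3 -m inch '[[0,50,-40,-3,0,0,4],[0,100,-80,-3,0,0,9],[0,150,-120,-3,0,0,14],[0,205,-159,-3,0,0,18],[0,250,-150,-2,0,0,18],[0,298,-135,0,0,0,18],[0,298,-135,0,0,0,18],[0,298,-135,0,0,0,18],[0,298,-135,0,0,0,18],[0,298,-135,0,0,0,18],[0,298,-135,0,0,0,18]]'
python3 - <<'E'
from h import *
from workcell import cams
for n in("top","side"):
    d=cams.get_image(n);pickle.dump(d,open(f"pics/{n}3.pkl","wb"))
P=cloud(d)
desc("plate",box(P,(.3,.47),(.2,.4),(.176,.19)))
p=box(P,(.3,.46),(.2,.4),(.225,.25));desc("bar",p)
cv2.imwrite("pics/c3.png",cv2.resize(d["frame"][200:400,180:440],(780,600)))
E
python3 go.py 0.474 0.241 0.297 67
```

```text
clock: 6.1
tcp_pos: [0.3825, 0.2798, 0.2981]
eef_rot: [3.141, 0.0, 1.168]
contact_force: [-0.6, -0.6, -2.0]
finger_gap: 0.0078
finger_force: 58.8
plate 2367 mean [0.3868 0.3041 0.1813] rect [0.3903 0.2987] [0.0945 0.0898] 67.1 pca -134.3 z 0.1761 0.1899
bar 460 mean [0.391  0.308  0.2422] rect [0.3917 0.3086] [0.0752 0.0361] 71.1 pca 63.5 z 0.2253 0.2499
at [0.3824 0.28   0.298 ] [180.  -0.  67.] F [-0.   0.3 -2.2] gap 0.0081 t 6.2
shift mm [-0.1 99.6  1.1] turn deg [ 0. -0. -0.]
```

View pics/c3.png

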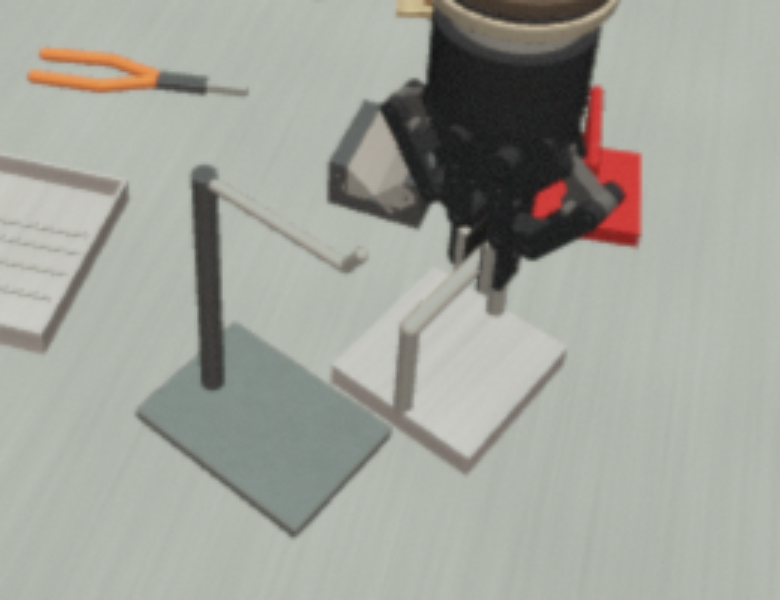

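The handle sits in line with the hook tip (crop (355,255)), with its bar at z≈0.242 above the 0.220 tip and the plate at 0.182 below the rod. Threading it along the rod.

```bash
python3 -m inch '[[0,0,20,0,0,0,0],[0,0,40,0,0,0,0],[0,0,60,0,0,0,0],[0,0,80,0,0,0,0],[0,0,100,0,0,0,0],[0,0,100,0,0,0,0],[0,0,100,0,0,0,0]]'; python3 -m inch '[[0,0,0,10,0,0,0],[0,0,0,20,0,0,0],[0,0,0,28,0,0,0],[0,0,0,28,0,0,0],[0,0,0,28,0,0,0]]'; python3 -m inch '[[0,0,0,2,0,0,0],[0,0,0,4,0,0,0],[0,0,0,4,0,0,0]]'
```

```text
clock: 7.08
tcp_pos: [0.474, 0.2416, 0.2978]
eef_rot: [-3.141, 0.0, 1.17]
contact_force: [-0.4, 1.0, -2.1]
finger_gap: 0.0076
finger_force: 58.8
clock: 7.7
tcp_pos: [0.4745, 0.2414, 0.27]
eef_rot: [-3.142, -0.0, 1.169]
contact_force: [-1.1, 0.8, -1.1]
finger_gap: 0.008
finger_force: 58.8
clock: 8.07
tcp_pos: [0.4744, 0.2412, 0.2658]
eef_rot: [-3.141, 0.0, 1.169]
contact_force: [0.4, 0.4, -1.5]
finger_gap: 0.0076
finger_force: 58.8
```

```bash
python3 -m inch '[[0,0,0,1,0,0,0],[0,0,0,2,0,0,0],[0,0,0,2,0,0,0]]'
```

```text
clock: 8.45
tcp_pos: [0.4745, 0.2413, 0.2644]
eef_rot: [3.141, -0.0, 1.169]
contact_force: [-1.2, -1.3, 4.6]
finger_gap: 0.008
finger_force: 59.5
```

Run:
```python
from h import *
from workcell import cams
d=cams.get_image("side");pickle.dump(d,open("pics/side4.pkl","wb"))
cv2.imwrite("pics/c4.png",cv2.resize(d["frame"][200:350,190:390],(800,600)))
```

```text
(no output)
```

View pics/c4.png

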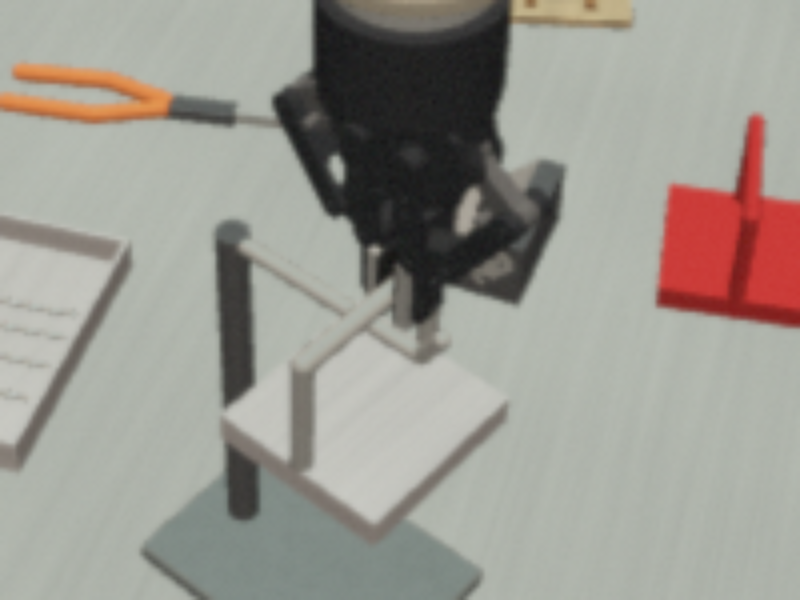

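The rod passes under the bar (crop (375,320)), the force reads +4.6 N upward, and the bar rests on it. Releasing and rising.

```bash
python3 -m inch '[[0.2,0,0,0,0,0,0],[0.4,0,0,0,0,0,0],[0.7,0,0,0,0,0,0],[1,0,0,0,0,0,0],[1,0,0,0,0,0,0],[1,0,0,0,0,0,0],[1,0,0,-20,0,0,0],[1,0,0,-50,0,0,0],[1,0,0,-90,0,0,0],[1,0,0,-90,0,0,0]]'
python3 - <<'E'
from h import *
from workcell import cams
for n in("side","top"):
    d=cams.get_image(n);pickle.dump(d,open(f"pics/{n}5.pkl","wb"));P=cloud(d)
    if n=="side": cv2.imwrite("pics/c5.png",cv2.resize(d["frame"][200:350,190:390],(600,450)))
    desc("plate "+n,box(P,(.4,.6),(.18,.36),(.13,.17)));desc("bar "+n,box(P,(.4,.55),(.18,.36),(.209,.22)))
    desc("tube "+n,box(P,(.44,.58),(-.39,-.22),(.03,.07)));
E
python3 go.py 0.5125 -0.306 0.28 104.2
```

```text
clock: 9.75
tcp_pos: [0.4753, 0.2423, 0.3569]
eef_rot: [3.138, -0.004, 1.169]
contact_force: [0.3, 0.8, -0.4]
finger_gap: 0.0855
finger_force: 0.0
plate side 2229 mean [0.481  0.269  0.1474] rect [0.5    0.2522] [0.0955 0.1296] 67.2 pca 174.8 z 0.1302 0.1699
bar side 277 mean [0.4779 0.2643 0.2125] rect [0.4651 0.268 ] [0.0924 0.0459] 66.9 pca 66.0 z 0.2091 0.2199
tube side 387 mean [ 0.5103 -0.3003  0.0502] rect [ 0.5109 -0.3076] [0.0472 0.1171] 14.2 pca 105.7 z 0.031 0.0579
plate top 596 mean [0.483  0.2356 0.1482] rect [0.4922 0.2372] [0.1245 0.0757] 21.0 pca 176.3 z 0.1303 0.1693
bar top 49 mean [0.4716 0.2323 0.2128] rect [0.4717 0.2325] [0.0297 0.0089] 67.5 pca 66.3 z 0.2095 0.2173
tube top 758 mean [ 0.5135 -0.3039  0.0496] rect [ 0.5132 -0.3054] [0.0479 0.1118] 13.8 pca 103.8 z 0.0301 0.0638
at [0.4744 0.2412 0.3538] [180.  -0.  67.] F [ 0.5 -0.1 -0.2] gap 0.0857 t 9.85
shift mm [-488.7  248.9   73.9] turn deg [  0.    0.  -37.2]
```

View pics/c5.png

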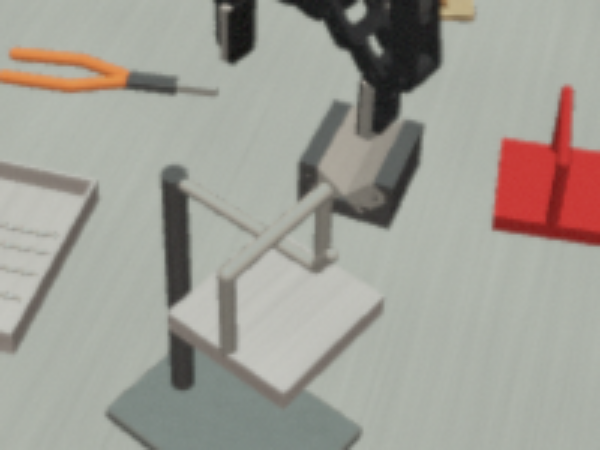

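The cover hangs level and freely on the rod at crop (265,240). Moving over the tube.

```bash
python3 -m inch '[[1,-489,249,74,0,0,-37.2],[1,-489,249,74,0,0,-37.2],[1,-489,249,74,0,0,-37.2],[1,-489,249,74,0,0,-37.2],[1,-489,249,74,0,0,-37.2],[1,-489,249,74,0,0,-37.2],[1,-489,249,74,0,0,-37.2],[1,-489,249,74,0,0,-37.2],[1,-489,249,74,0,0,-37.2],[1,-489,249,74,0,0,-37.2],[1,-489,249,74,0,0,-37.2],[1,-489,249,74,0,0,-37.2],[1,-489,249,74,0,0,-37.2],[1,-489,249,74,0,0,-37.2]]'
python3 - <<'E'
from h import *
from workcell import cams
d=cams.get_image("wrist");pickle.dump(d,open("pics/w6.pkl","wb"));P=cloud(d);cv2.imwrite("pics/w6.png",d["frame"])
desc("tube",box(P,(.44,.58),(-.4,-.21),(.035,.06)));desc("top",box(P,(.44,.58),(-.4,-.21),(.052,.062)));desc("board",box(P,(.42,.6),(-.42,-.19),(.006,.011)))
E
python3 go.py 0.512 -0.306 0.093 104.2
```

```text
clock: 11.6
tcp_pos: [0.5128, -0.3052, 0.2802]
eef_rot: [3.141, 0.0, 1.82]
contact_force: [-1.1, -0.3, 0.7]
finger_gap: 0.0855
finger_force: 0.0
tube 6350 mean [ 0.5091 -0.3046  0.0521] rect [ 0.5102 -0.3086] [0.0475 0.1112] 13.6 pca -76.3 z 0.035 0.0588
top 3971 mean [ 0.5094 -0.3055  0.0552] rect [ 0.5103 -0.3087] [0.0312 0.1109] 13.8 pca -76.3 z 0.052 0.0588
board 8364 mean [ 0.508  -0.2955  0.0087] rect [ 0.5342 -0.3024] [0.1502 0.1502] 13.7 pca -76.0 z 0.006 0.011
at [ 0.5127 -0.3055  0.2802] [180.    0.  104.3] F [ 0.5 -0.1 -0.1] gap 0.0856 t 11.65
shift mm [ -0.2  -0.9 187.2] turn deg [0.  0.  0.1]
```

View pics/w6.png

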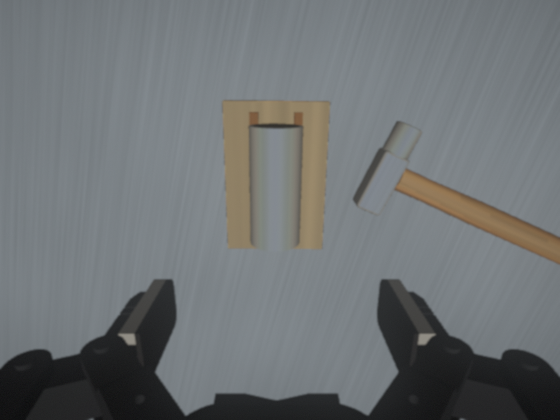

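Wrist view: the tube runs from (276,125) to (276,248) between the ribs. The hammer head's near corner is at (355,208), about 73 mm off the centreline, so I'll go down with the fingers at 0.8 to clear it.

```bash
python3 -m inch '[[0.8,-1,-1.5,60,0,0,0],[0.8,-1,-1.5,110,0,0,0],[0.8,-1,-1.5,150,0,0,0],[0.8,-1,-1.5,175,0,0,0],[0.8,-1,-1.5,187,0,0,0],[0.8,-1,-1.5,187,0,0,0]]'; python3 -m inch '[[0,0,0,0,0,0,0],[0,0,0,0,0,0,0],[0,0,0,0,0,0,0],[0,0,0,0,0,0,0],[0,0,0,0,0,0,0],[0,0,0,0,0,0,0]]'; python3 -m inch '[[0,0,0,-10,0,0,0],[0,0,0,-30,0,0,0],[0,0,0,-60,0,0,0],[0,0,0,-90,0,0,0],[0,0,0,-90,0,0,0]]'
python3 - <<'E'
from h import *
from workcell import cams
d=cams.get_image("side");pickle.dump(d,open("pics/side7.pkl","wb"));P=cloud(d);cv2.imwrite("pics/s7.png",cv2.resize(d["frame"][80:230,250:450],(600,450)))
E
python3 go.py 0.492 -0.0065 0.183 85.2
```

```text
clock: 12.4
tcp_pos: [0.5113, -0.3073, 0.0928]
eef_rot: [-3.141, -0.0, 1.819]
contact_force: [0.2, -0.5, 0.3]
finger_gap: 0.0682
finger_force: 0.0
clock: 13.15
tcp_pos: [0.5121, -0.3078, 0.0946]
eef_rot: [3.14, 0.002, 1.818]
contact_force: [-1.3, 0.8, 6.9]
finger_gap: 0.0459
finger_force: 61.1
clock: 13.78
tcp_pos: [0.5128, -0.3079, 0.1866]
eef_rot: [3.137, 0.004, 1.818]
contact_force: [0.4, -0.4, -2.5]
finger_gap: 0.0458
finger_force: 61.9
at [ 0.5119 -0.3078  0.1849] [1.799e+02 1.000e-01 1.042e+02] F [-0.3  0.8 -3. ] gap 0.046 t 13.82
shift mm [297.   54.5   1.3] turn deg [ 0.1  0.1 19. ]
```

View pics/s7.png

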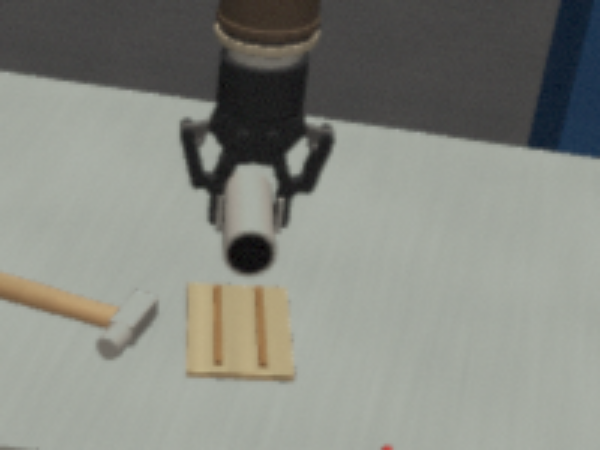

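Tube held squarely and the hammer untouched. Carrying it over the V.

```bash
python3 -m inch '[[0,60,11,0,0,0,4],[0,120,22,0,0,0,8],[0,180,33,0,0,0,12],[0,240,44,0,0,0,16],[0,297,54.5,0,0,0,19],[0,297,54.5,0,0,0,19],[0,297,54.5,0,0,0,19],[0,297,54.5,0,0,0,19]]'
python3 - <<'E'
from h import *
from workcell import cams
for n in("side","top","wrist"):
    d=cams.get_image(n);pickle.dump(d,open(f"pics/{n}8.pkl","wb"));P=cloud(d)
    p=box(P,(.42,.56),(-.1,.1),(.09,.155));p=p[np.abs(p[:,1]+.0065)>.028] if n=="wrist" else p
    # tube top strip
    desc("tube "+n,p); desc("tubetop",box(P,(.43,.55),(-.09,.09),(.137,.15)))
    desc("block",box(P,(.43,.56),(-.07,.07),(.015,.05)))
d=pickle.load(open("pics/side8.pkl","rb"))["frame"];w=pickle.load(open("pics/wrist8.pkl","rb"))["frame"]
cv2.imwrite("pics/c8.png",np.hstack([cv2.resize(d[150:290,250:390],(400,400)),cv2.resize(w[100:420,120:440],(400,400))]))
E
python3 go.py 0.492 -0.0065 0.1 85.2
```

```text
clock: 14.82
tcp_pos: [0.4912, -0.0078, 0.1825]
eef_rot: [-3.141, 0.001, 1.485]
contact_force: [0.3, -0.2, -2.3]
finger_gap: 0.0461
finger_force: 61.9
tube side 980 mean [0.4899 0.0167 0.1329] rect [0.4918 0.0015] [0.1027 0.0829] 61.2 pca 88.1 z 0.0954 0.1549
tubetop 464 mean [0.4905 0.0055 0.1417] rect [0.4918 0.0028] [0.093  0.0679] 60.0 pca 88.3 z 0.137 0.1497
block 888 mean [0.4879 0.0074 0.0342] rect [ 0.4924 -0.0053] [0.0839 0.0775] 85.0 pca -139.5 z 0.0152 0.0478
tube top 0
tubetop 0
block 0
tube wrist 13182 mean [0.4924 0.0263 0.1375] rect [ 0.4898 -0.0053] [0.106  0.0478] 84.8 pca -94.4 z 0.0967 0.1464
tubetop 22675 mean [0.4907 0.007  0.1425] rect [4.891e-01 4.000e-04] [0.0689 0.0992] 15.5 pca -95.4 z 0.137 0.15
block 524 mean [0.51   0.0192 0.0315] rect [0.5103 0.0156] [0.0515 0.1023] 42.4 pca -32.8 z 0.0151 0.0468
at [ 0.4913 -0.0074  0.1827] [-180.     0.    85.1] F [-0.2 -0.5 -2.3] gap 0.0464 t 14.97
shift mm [ 1.   0.6 82.7] turn deg [-0.   0.  -0.1]
```

View pics/c8.png

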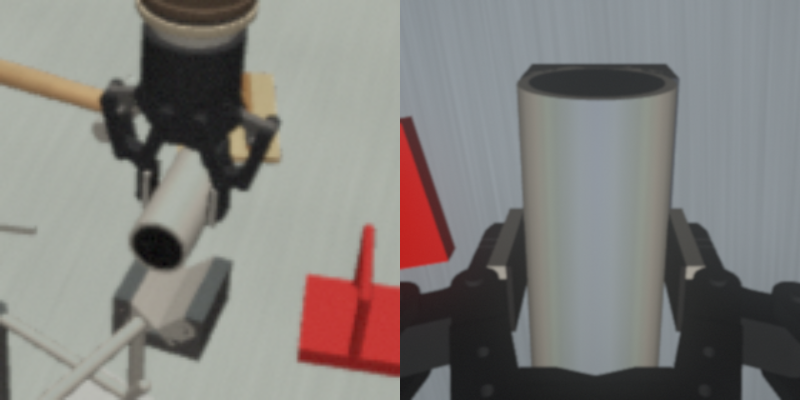

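The tube is parallel to the V and above it (left crop: tube end at (158,245), V at (170,290); right crop: tube centred between the pads). One fit of the tube axis and the V planes for the fine corrections.

```bash
cat > fit.py <<'E'
from h import *
from scipy.optimize import least_squares
a=np.radians(85.2);ay=np.array([np.cos(a),np.sin(a)]);ax=np.array([ay[1],-ay[0]]);c=np.array([.492,-.0065])
def loc(P): q=P[...,:2]-c; return np.stack([q@ax,q@ay,P[...,2]],-1)
def vfit(d):
    L=loc(cloud(d)).reshape(-1,3);m=(abs(L[:,0])<.019)&(abs(L[:,1])<.036)&(L[:,2]>.018)&(L[:,2]<.044);q=L[m]
    # z = z0+|x-x0-k y|
    f=lambda p:p[2]+abs(q[:,0]-p[0]-p[1]*q[:,1])-q[:,2]
    r=least_squares(f,[0,0,.022],loss="soft_l1",f_scale=.002);print("V: x0 mm %.2f slope deg %.2f apex z %.4f n %d"%(r.x[0]*1e3,np.degrees(r.x[1]),r.x[2],len(q)),"y range blk top",end=" ")
    m=(abs(L[:,0])<.036)&(abs(L[:,0])>.024)&(abs(L[:,2]-.044)<.004)&(abs(L[:,1])<.06);print(np.percentile(L[m,1],[.5,99.5]).round(4))
def tfit(d,z0,ylo):
    L=loc(cloud(d)).reshape(-1,3);m=(abs(L[:,0])<.021)&(L[:,1]>ylo)&(L[:,1]<.09)&(L[:,2]>z0+.008)&(L[:,2]<z0+.032);q=L[m];e=q[:,1].max()
    q=q[(q[:,1]<e-.003)]
    f=lambda p:np.hypot(q[:,0]-p[0]-p[1]*q[:,1],q[:,2]-p[2]-p[3]*q[:,1])-.024
    r=least_squares(f,[0,0,z0,0],loss="soft_l1",f_scale=.001)
    print("tube: x0 %.2f mm slope %.2f deg z0 %.4f pitch %.2f deg n %d far end y %.4f"%(r.x[0]*1e3,np.degrees(r.x[1]),r.x[2],np.degrees(r.x[3]),len(q),np.percentile(L[m,1],99.8)))
E
python3 - <<'E'
from fit import *
l=lambda n:pickle.load(open(f"pics/{n}.pkl","rb"))
vfit(l("side2"));vfit(l("side7"));tfit(l("side8"),.122,.02);tfit(l("wrist8"),.122,.015)
L=loc(np.array([[.4912,-.0078,.1825]]));print("tcp loc",L)
E
```

```text
V: x0 mm 0.26 slope deg 0.31 apex z 0.0215 n 340 y range blk top [-0.0406  0.0422]
V: x0 mm 0.08 slope deg 0.01 apex z 0.0217 n 338 y range blk top [-0.0389  0.0419]
tube: x0 -0.48 mm slope -1.77 deg z0 0.1214 pitch -3.56 deg n 227 far end y 0.0570
tube: x0 -2.50 mm slope 0.49 deg z0 0.1206 pitch 0.00 deg n 10792 far end y 0.0538
tcp loc [[-0.00068841 -0.00136238  0.1825    ]]
```

```bash
python3 -m inch '[[0,1,0.8,25,0,0,0],[0,1,0.8,45,0,0,0],[0,1,0.8,58,0,0,0],[0,1,0.8,62,0,0,0],[0,1,0.8,62,0,0,0],[0,1,0.8,62,0,0,0]]';python3 -m inch '[[0,0,0,1,0,0,0],[0,0,0,2,0,0,0],[0,0,0,2,0,0,0]]';python3 -m inch '[[0,0,0,1,0,0,0],[0,0,0,1,0,0,0]]'
```

```text
clock: 15.72
tcp_pos: [0.4926, -0.0052, 0.1215]
eef_rot: [3.141, -0.0, 1.487]
contact_force: [0.6, -0.1, -2.2]
finger_gap: 0.0462
finger_force: 62.0
clock: 16.1
tcp_pos: [0.4926, -0.0053, 0.1192]
eef_rot: [3.141, -0.0, 1.487]
contact_force: [1.5, -0.2, -1.1]
finger_gap: 0.046
finger_force: 62.3
clock: 16.35
tcp_pos: [0.4931, -0.0052, 0.1186]
eef_rot: [3.14, -0.0, 1.487]
contact_force: [1.0, -1.3, 7.2]
finger_gap: 0.046
finger_force: 63.0
```

```bash
python3 -m inch '[[0,0,0,0.5,0,0,0],[0,0,0,0.5,0,0,0],[0,0,0,0.5,0,0,0]]'
python3 - <<'E'
from fit import *
from workcell import cams
for n in("side","wrist"):
    d=cams.get_image(n);pickle.dump(d,open(f"pics/{n}9.pkl","wb"));tfit(d,.056,.015 if n=="wrist" else .02)
    if n=="side":
        vfit(d);P=cloud(d);desc("cover",box(P,(.4,.6),(.18,.36),(.209,.22)));f=d["frame"]
cv2.imwrite("pics/c9.png",cv2.resize(f[140:320,200:400],(660,594),interpolation=cv2.INTER_CUBIC))
E
```

```text
clock: 16.73
tcp_pos: [0.4931, -0.0053, 0.1185]
eef_rot: [3.139, 0.0, 1.487]
contact_force: [-1.2, -1.2, 13.3]
finger_gap: 0.0461
finger_force: 63.9
tube: x0 0.37 mm slope 0.43 deg z0 0.0572 pitch -2.94 deg n 236 far end y 0.0596
V: x0 mm -7.18 slope deg -0.01 apex z 0.0148 n 1 y range blk top [-0.0396  0.0419]
cover 277 mean [0.4781 0.2643 0.2124] rect [0.4655 0.2691] [0.0919 0.0453] 66.2 pca 65.9 z 0.209 0.2192
tube: x0 -0.81 mm slope 0.32 deg z0 0.0566 pitch -0.24 deg n 11764 far end y 0.0564
```

View pics/c9.png

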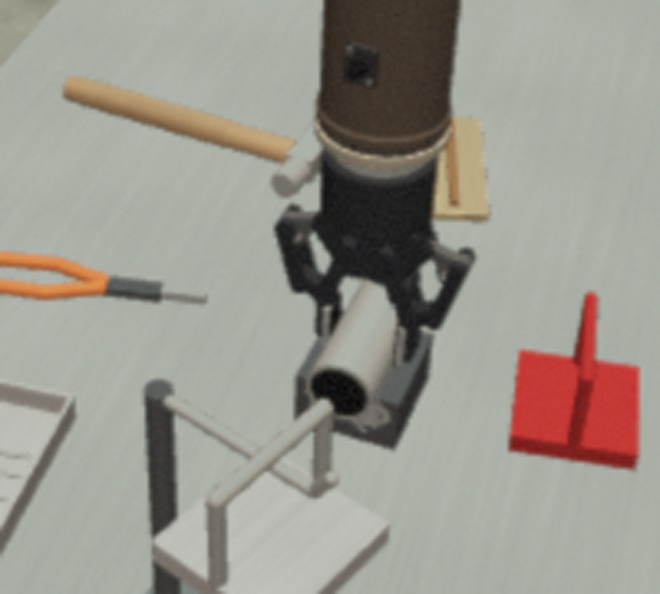

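The tube lies in the V (crop (345,375)). Its axis is about 57 mm up, moved 1:1 with the tool and is square to the V, and the sideways force is only about 1 N against 13 N vertical, so both faces carry load. The cover hangs untouched at (270,460). One steadiness check, then hand in.

```bash
python3 -m inch '[[0,0,0,-0.1,0,0,0],[0,0,0,-0.1,0,0,0],[0,0,0,-0.1,0,0,0],[0,0,0,-0.1,0,0,0]]'
python3 - <<'E'
from workcell import observe,manip
s=observe();print(s["contact_force"],s["tcp_pos"])
f=s["contact_force"]
if 7<f[2]<20 and abs(f[0])<4: print(manip.hand_in())
E
```

```text
clock: 17.32
tcp_pos: [0.4931, -0.0052, 0.1185]
eef_rot: [3.139, 0.0, 1.487]
contact_force: [-0.8, -0.9, 12.3]
finger_gap: 0.0455
finger_force: 63.6
[-0.81987035 -0.85735812 12.2513107 ] [ 0.4930667  -0.00522686  0.11851922]
the job is handed in; nothing more can be done
None
```

I handed the job in at about 17 s, with the cover hanging free on the hook and the tube held in the V at about 12 N; the interface gave no verdict, and even loading of the two V faces is inferred from the low (about 1 N) sideways force.

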